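# Put the spoon away in the lever-lid tin

## Task

You have only one hand: stand the glass baby bottle on the tin's lever so that its weight alone holds the lid up, then lay the orange spoon from its rest inside the tin without letting it touch the dresser top. Afterwards take the bottle off so that the lid falls shut over the spoon, and stand the bottle back upright with its whole base on the cork coaster. Leave the tower of cups, the monitor camera and the cream jar standing where they are.

Things in the scene. Friction and masses are not known exactly. Their poses are not given: they have to be found in the camera images.
- tin_floor (a point): middle of the inner floor of the fixed aluminium tin. The tin is 210 (x) by 160 (y) by 100 mm high, walls 5 mm, so inside 200 by 150 mm; this point is 35 mm above the dresser and 65 mm below the rim. The frame is the tin's: +x towards the lid hinge (short end), -x towards the lever, z up.
- lid (a joint): angle of the tin's flat lid (213 x 164 x 5 mm, aluminium with a mint panel), hinged at the +x short end, 105 mm from the tin's middle, at rim height: 0 = shut, 1.44 rad = raised by a fully pressed lever (almost upright, its top then about 310 mm above the dresser). It is linked to the lever at 6 times the lever's angle and closes by itself in about a second when the lever is let go.
- lever (a joint): angle of the lid-lift lever at the -x short end: 0 = up (its pad slopes up and outwards by 0.24 rad), 0.24 = fully down, where the pad is level. Pressing the pad down fully takes about 2 N slowly, and the bottle's weight is enough to keep it down.
- lever_pad (a point): middle of the top face of the lever's pad, 85 x 85 mm, steel with a mint square. The lever turns about a level axis along the tin's y at 60 mm from the tin's middle towards -x and 22 mm above the dresser; the pad's middle is 110 mm out from that axis. Fully down, the point is 26 mm above the dresser and 170 mm from the tin's middle; fully up it is about 52 mm above the dresser. The frame turns with the lever (its z leans; at rest it is parallel to the tin's frame).
- bottle_center (a point): heavy glass baby bottle, standing, 150 mm high, body 60 mm across (flat base), with a light-blue screw cap 44 mm across on the top 38 mm; about 0.38 kg. The point is on its axis half-way up, 75 mm above its base. z up.
- coaster: fixed round cork coaster, 110 mm across and 6 mm thick, on which the bottle stands at the start; origin at the centre of its underside.
- spoon_center (a point): orange hard silicone spoon lying flat, 160 mm long along its x, bowl end at +x (bowl 34 mm wide, handle 16 mm wide and 12 mm thick), 50 g. The point is the middle of its length at half its thickness, 51 mm above the dresser at the start; z up.
- spoon_rest: fixed cream spoon rest: base plate 100 x 60 x 6 mm, with two posts 10 mm thick at x = -40 and +40 mm that carry the spoon at 45 mm height between lips rising 8 mm more (to 53 mm); between the posts 70 mm are open above the base plate. The spoon lies along its x. Origin at the centre of its underside.
- cup_big_center (a point): lilac stacking cup of the tower, upside down, 80 mm across its rim below and 45 mm high; the point is its centre, half-way up. z up. The lowest of three; the tower is 135 mm high.
- cup_mid_center (a point): pink stacking cup of the tower, upside down, 68 mm across its rim below and 45 mm high; the point is its centre, half-way up. z up. The middle one.
- cup_small_center (a point): mint stacking cup of the tower, upside down, 56 mm across its rim below and 45 mm high; the point is its centre, half-way up. z up. The top one.
- monitor_center (a point): white ball-headed monitor camera on a round foot 72 mm across, 103 mm high; the point is on its axis 50 mm above the dresser. z up.
- jar_center (a point): white cream jar with a pink lid, 66 mm across, 56 mm high; the point is its centre. z up.
Mind the look-alikes: they are no part of the job. What is shaped like the part that bears spoon_center but turquoise is not meant. What is shaped like the part that bears cup_big_center but purple is not meant.

How it is judged:
By the outcome, as a careful person would: the job done as asked, in the order asked, and still so for the second after the job is handed in, with the robot touching nothing.
It also fails if it takes over 72 s, if anything falls off the work surface, if the arm or the gripper's body presses on something with over 40 N, if the wrist force passes 120 N, or if a joint passes its speed limit or range.

## Robot

A 6-joint arm with a two-finger parallel gripper is mounted at the origin on the work surface. World frame = base frame: x ahead of the robot, y to its left, z up, the work surface at z = 0. Lengths are in m, angles in rad, forces in N, time in s.
With the tool pointing down it reaches from about 0.35 to 0.85 m from the base axis. Payload 8.1 kg.
Tool frame: the origin (TCP) lies midway between the tips of the shut fingers; the grasp point (between the pads) lies 19 mm behind it; z points along the fingers, y is the line along which they close (so a half turn about z gives the same grasp; the last joint's range is limited). The gripper opens to 93 mm and grips with 3 to 60 N. Pads are 15 mm wide; open, the fingers measure 128 mm over their backs; the gripper's body (75 mm by 188 mm) begins 65 mm behind the grasp point.
Start: joints at [-1.227, 0.13, 1.488, -0, 1.523, -0.085], TCP at [0.249, -0.546, 0.219] pointing down, gripper open.
Joint ranges: [-2.96, 2.96], [-0.89, 2.26], [0.02, 2.5], [-1.34, 4.48], [0, 2.73], [-2.66, 2.66]. Speed limits (rad/s): [2.39, 2.39, 2.79, 3.14, 3.14, 3.14].

## Interface

Orientations are given as a rotation vector (axis times angle).
In Python, from plant import read_state, read_camera, camera_model, close_job gives the robot as it stands. The module is installed in compiled form; this text tells all that it offers.
- The arm moves only by the tool carry_out, never from a script. Its argument "moves" is a list of rows, each an object of numbers: "jaw": the finger opening in m, from 0 to 0.093; "dx", "dy", "dz": the shift along the tool's x, y, z in m; "yaw": the turn about the tool's z in rad. In form: [{"jaw": .., "dx": .., "dy": .., "dz": .., "yaw": ..}, ...]. A call has 1 to 8 rows; each row shifts and turns the commanded pose from where the row before left it, along the tool's axes as they then stand; what a row does not reach is not made up. A row lasts 1/8 s, in which the tool goes at most 62.5 mm and 10.7 degrees, less where a joint would pass 70% of its speed; a pose out of reach is approached as far as the arm can. A call is refused whole if a number of a shift passes 0.0625 or a number of a turn 0.188, either way. A call with a gripper value outside its range is refused whole. The fingers move at their own pace and stop on an object; "grip_force" is the grip in N (left out, the last holds). Time passes only in rows, so rows that do not move let the fingers close. It gives the time, the measured TCP pose, the force, the opening and the grip force at its end, in the units of the state.
- read_state(): the state, without advancing time (a new reading comes with each control period).
- read_camera(name): name is "side" or "top"; returns the picture (480x640x3 uint8, red, green, blue); there is no depth.
- camera_model(name): a dict with "camera_matrix" (3x3 intrinsics, pixels), "view" (4x4, takes a point from world to camera coordinates). Camera axes: x right, y up, looking along -z (the intrinsics and any distortion apply to the point x, -y, -z); pixel columns grow to the right and rows downward; lengths in m; the calibration is good to about 2 mm. A picture is of the moment at which its call begins. camera_model takes no time and is no camera call.
- close_job(): hands the job in; it is judged then, once.
The state is a dict: "t": time; "q": joint angles; "dq": joint speeds; "joint_torque": joint torques, N m; "tool_pos": TCP position; "orientation": TCP orientation; "force": force on the tool from outside, world axes, zero at the start; "wrist_torque": the same for the moment, N m; "opening": finger opening in m; "gripper_force": force on a finger pad.
Only numpy, scipy, OpenCV 4.12 (cv2) and the standard library are available. Lean on these libraries where they do the work, as an engineer would, in place of code of your own. Each camera call takes 0.05 s, during which the arm holds its last target. There are 200 camera calls.

## Working session

There is one attempt and no reset: what is moved stays moved. The work goes in short steps, Python scripts to look and compute and a tool call to move; the robot and the scene stay as the last step left them, time stands still between calls to the robot, and variables do not carry over. Pictures are saved under pics/ and viewed, at most 10 in all, crops included, and the job is handed in when it is done.

Besides the shell and the picture viewer there is one more tool, called after "Request:" in YAML: its name, and indented under it one key for each argument. carry_out: Moves the arm, as the interface text tells. Its arguments: {"type":"object","properties":{"moves":{"type":"array","items":{"type":"object","properties":{"jaw":{"type":"number"},"dx":{"type":"number"},"dy":{"type":"number"},"dz":{"type":"number"},"yaw":{"type":"number"}}}},"grip_force":{"type":"number"}},"required":["moves"]}

```bash
mkdir -p pics; python3 - <<'E'
from plant import *
import cv2,numpy as np
for n in("side","top"):
    im=read_camera(n);cv2.imwrite(f"pics/{n}0.png",im[:,:,::-1]);m=camera_model(n)
    np.set_printoptions(precision=4,suppress=True)
    print(n,m)
s=read_state();print(s)
E
```

```text
side {'camera_matrix': array([[505.1597,   0.    , 311.7418],
       [  0.    , 505.1597, 243.29  ],
       [  0.    ,   0.    ,   1.    ]]), 'view': array([[-0.9918, -0.128 , -0.0004,  0.5731],
       [ 0.0643, -0.5007,  0.8632, -0.1178],
       [-0.1107,  0.8561,  0.5048, -1.2391],
       [ 0.    ,  0.    ,  0.    ,  1.    ]])}
top {'camera_matrix': array([[450.6121,   0.    , 314.4632],
       [  0.    , 450.6121, 234.6136],
       [  0.    ,   0.    ,   1.    ]]), 'view': array([[ 0.0137, -0.9999,  0.0079,  0.0034],
       [ 0.9949,  0.0144,  0.1002, -0.5673],
       [-0.1003,  0.0065,  0.9949, -1.2718],
       [ 0.    ,  0.    ,  0.    ,  1.    ]])}
{'t': 0.1, 'q': array([-1.2274,  0.1311,  1.4892,  0.    ,  1.523 , -0.0854]), 'dq': array([ 0.0004, -0.0014, -0.0028, -0.    ,  0.0029, -0.0014]), 'joint_torque': array([  0.0002, -56.1341, -49.3095,   0.077 ,   0.0292,  -0.0001]), 'tool_pos': array([ 0.2493, -0.5452,  0.2177]), 'orientation': array([-3.068 , -0.6681,  0.0003]), 'force': array([ 0.2112,  0.3657, -0.4233]), 'wrist_torque': array([-0.024 ,  0.0079, -0.0003]), 'gripper_force': 0.0, 'opening': 0.09269653678965067}
```

View pics/top0.png

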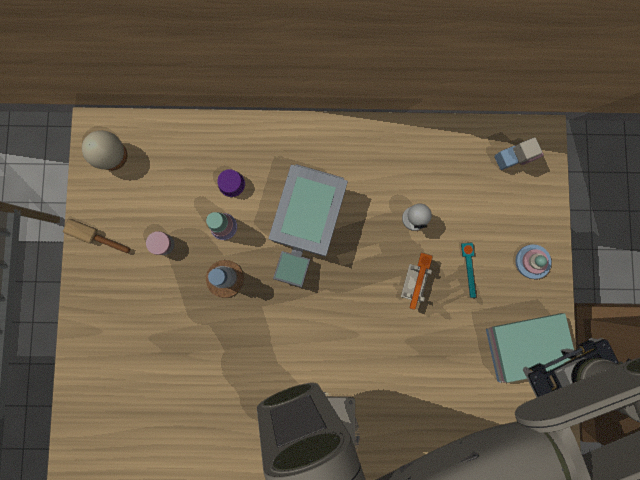

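View pics/side0.png

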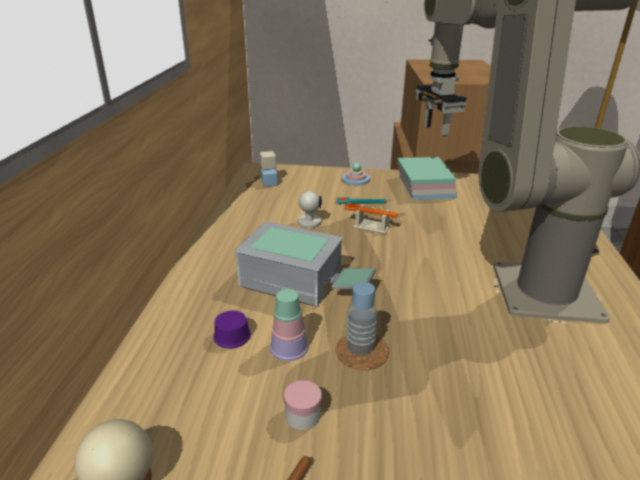

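Top view: tin lid at about (309,210), lever pad (293,268), bottle cap (222,278) on its coaster, cup tower (220,225), orange spoon (421,280) with its bowl up-right, monitor (418,217) and jar (158,243). The side view agrees with this.

```bash
cat > h.py <<'E'
from plant import *
import cv2,numpy as np
np.set_printoptions(precision=4,suppress=True)
def ray(n,px,z):
    m=camera_model(n);K=m["camera_matrix"];V=m["view"];R=V[:3,:3];t=V[:3,3]
    d=np.linalg.solve(K,[px[0],px[1],1.]);d=R.T@(d*[1,-1,-1]);o=-R.T@t
    return (o+d*(z-o[2])/d[2])
def proj(n,p):
    m=camera_model(n);c=m["view"][:3,:3]@np.array(p)+m["view"][:3,3]
    q=m["camera_matrix"]@(c*[1,-1,-1]);return q[:2]/q[2]
def blob(im,hlo,hhi,roi,smin=60,vmin=40,smax=255,vmax=255):
    x0,y0,x1,y1=roi;h=cv2.cvtColor(im,cv2.COLOR_RGB2HSV)
    m=cv2.inRange(h,(hlo,smin,vmin),(hhi,smax,vmax));k=np.zeros_like(m);k[y0:y1,x0:x1]=m[y0:y1,x0:x1]
    c=max(cv2.findContours(k,cv2.RETR_EXTERNAL,cv2.CHAIN_APPROX_NONE)[0],key=cv2.contourArea)
    return c
def quad(c,n,z):
    b=cv2.boxPoints(cv2.minAreaRect(c));return np.array([ray(n,p,z) for p in b])
E
python3 - <<'E'
from h import *
im=read_camera("top");sd=read_camera("side")
def rep(name,c,z,n="top"):
    q=quad(c,n,z);M=cv2.moments(c);ce=ray(n,(M['m10']/M['m00'],M['m01']/M['m00']),z)
    e=[q[1]-q[0],q[2]-q[1]];L=[np.linalg.norm(v) for v in e];v=e[int(np.argmax(L))]
    print(name,"area",cv2.contourArea(c),"box c",q.mean(0)[:2],"centroid",ce[:2],"sides",np.array(L),"ang",np.arctan2(v[1],v[0]))
rep("lid panel",blob(im,70,90,(265,160,350,255),50),.105)
rep("pad",blob(im,70,95,(270,248,315,290),25),.052)
rep("spoon",blob(im,3,14,(395,245,440,315),150),.053)
rep("cap",blob(im,95,115,(200,260,240,295),60),.156)
rep("coaster",blob(im,5,12,(195,250,255,300),90),.006)
rep("cup small",blob(im,65,90,(200,205,235,240),40),.135)
rep("cup purple",blob(im,125,145,(210,165,250,200),100),.045)
rep("jar",blob(im,150,179,(140,225,180,260),30),.056)
h=cv2.cvtColor(im,cv2.COLOR_RGB2HSV)
for p in [(225,300),(240,262),(222,275),(293,268),(309,210),(421,280),(425,216),(280,200),(295,240)]: print(p,h[p[1],p[0]])
# overview crops
a=cv2.resize(im[150:320,190:350],None,fx=3.5,fy=3.5,interpolation=cv2.INTER_CUBIC)
cv2.imwrite("pics/c1.png",a[:595,:,::-1])
b=np.hstack([cv2.resize(im[190:320,385:490],(485,600)),cv2.resize(sd[180:250,330:410],(315,276))[:276]if 0 else np.zeros((600,1,3),np.uint8)])
cv2.imwrite("pics/c2.png",b[:,:,::-1])
E
```

```text
lid panel area 2180.0 box c [0.6291 0.031 ] centroid [0.6286 0.0309] sides [0.159  0.1097] ang -0.2622827236556904
pad area 660.0 box c [0.4693 0.0752] centroid [0.4684 0.075 ] sides [0.0744 0.0773] ang -1.8479818806388415
spoon area 347.0 box c [ 0.4379 -0.2854] centroid [ 0.4519 -0.2879] sides [0.1588 0.0348] ang -0.2534960560589053
cap area 203.0 box c [0.4425 0.2601] centroid [0.4426 0.2612] sides [0.0437 0.0384] ang -1.5568860264139393
coaster area 3.0 box c [0.444  0.2316] centroid [0.4484 0.2311] sides [0.0202 0.0058] ang 0.030917337670830925
cup small area 289.0 box c [0.5864 0.2722] centroid [0.5873 0.272 ] sides [0.0557 0.0481] ang -1.5559000519416368
cup purple area 523.0 box c [0.7122 0.2559] centroid [0.712  0.2551] sides [0.0713 0.0788] ang -2.3430592120592917
jar area 409.5 box c [0.5345 0.451 ] centroid [0.535 0.451] sides [0.0675 0.0621] ang -1.556237346178706
(225, 300) [ 19  94 119]
(240, 262) [ 18  97 134]
(222, 275) [103  62 139]
(293, 268) [ 79  58 119]
(309, 210) [ 77  55 149]
(421, 280) [ 11 221 137]
(425, 216) [ 30   7 140]
(280, 200) [100  11 138]
(295, 240) [105  19 137]
```

View pics/c1.png

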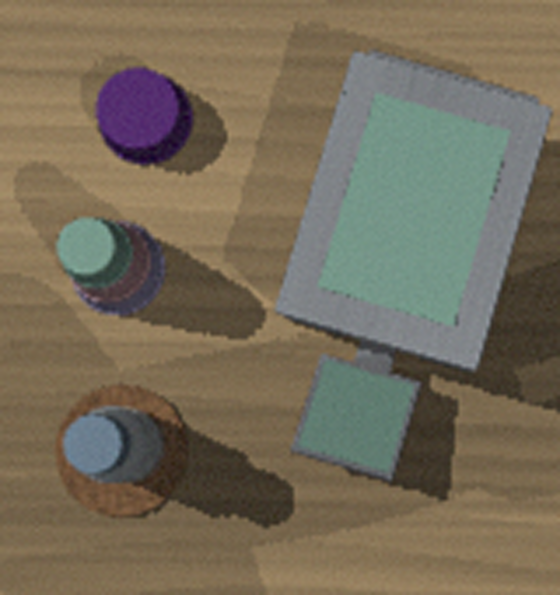

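View pics/c2.png

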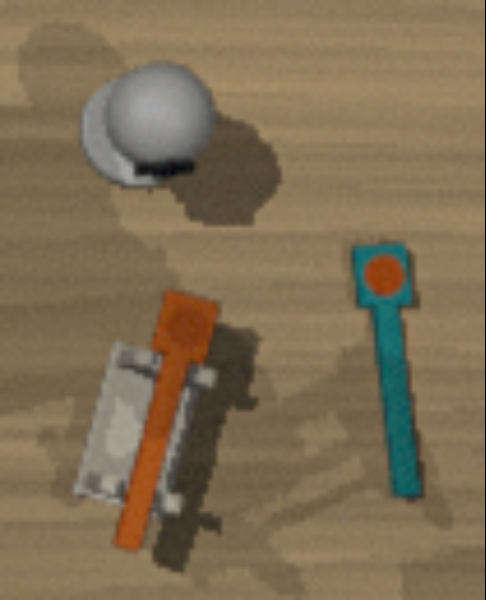

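Crop 1: the coaster runs over crop pixels 55–188 × 382–517 (full-image centre about (224.7,278.4)), with the cap at (97,444) and the pad centred at about (356,417). Crop 2: the spoon's bowl is at (185,325) and its handle end at (128,545). The handle is open between the posts.

```bash
cat >> h.py <<'E'
from scipy.spatial.transform import Rotation as Ro
def delta(tgt,ang=None):
    s=read_state();R=Ro.from_rotvec(s["orientation"]).as_matrix();a=np.arctan2(R[1,0],R[0,0]);yaw=0
    if ang is not None: yaw=-((ang-a+np.pi)%(2*np.pi)-np.pi); R=R@Ro.from_euler("z",yaw).as_matrix()
    print("pos",s["tool_pos"],"xang",a,"yaw",yaw,"d",R.T@(np.array(tgt)-s["tool_pos"]),"t",s["t"],"q",s["q"],"F",s["force"],"open",s["opening"])
E
python3 - <<'E'
from h import *
print("coaster",ray("top",(224.7,278.4),.006),"captop",ray("top",(217.7,276.9),.156))
sd=read_camera("side")
c=blob(sd,95,115,(345,280,380,312),50);x,y,w,h=cv2.boundingRect(c);print("side cap",x,y,w,h, ray("side",(x+w/2,y+4),.156))
print(proj("side",(.442,.253,.156)),proj("side",(.442,.253,.118)))
c=blob(sd,3,14,(335,195,405,222),150);M=cv2.moments(c);u=(M['m10']/M['m00'],M['m01']/M['m00']);print("spoon side",u,ray("side",u,.051), proj("side",(.4519,-.2879,.051)))
t=-.268;R=np.array([[np.cos(t),-np.sin(t)],[np.sin(t),np.cos(t)]])
tin=np.array([.6305,.0306]);print("pad down",tin+R@[-.17,0],"monitor",ray("top",(413,219),.01),"tower",ray("top",(190+123/3.5,150+268/3.5),.01))
delta((.442,.253,.25),t)
E
```

```text
coaster [0.438 0.27  0.006] captop [0.4415 0.2596 0.156 ]
side cap 353 282 22 28 [0.4415 0.2574 0.156 ]
[363.8093 284.7072] [362.8291 300.2993]
spoon side (369.09392655367225, 209.82980225988697) [ 0.4424 -0.2904  0.051 ] [365.8666 210.0198]
pad down [0.4666 0.0756] monitor [ 0.6195 -0.278   0.01  ] tower [0.589 0.273 0.01 ]
pos [ 0.2494 -0.5454  0.2181] xang 0.42877932426175003 yaw 0.6967793242617502 d [-0.0257 -0.8209 -0.0313] t 0.25 q [-1.2274  0.1307  1.4887 -0.      1.523  -0.0854] F [ 0.3167 -0.2545  0.1151] open 0.09300187485533098
```

Request:
carry_out:
  moves:
    - {"dx": 0.02,"dz": -0.01,"yaw": 0.174}
    - {"dx": 0.03,"dz": -0.01,"yaw": 0.174}
    - {"dx": 0.03,"dz": -0.01,"yaw": 0.174}
    - {"dx": 0.02,"dz": -0.01,"yaw": 0.174}
    - {"dy": -0.05}
    - {"dy": -0.06}
    - {"dy": -0.06}
    - {"dy": -0.06}

```text
invalid input at $.moves[0]: expected keys jaw, dx, dy, dz, yaw
```

Request:
carry_out:
  moves:
    - {"dy": -0.06}
    - {"dy": -0.06}
    - {"dy": -0.06}
    - {"dy": -0.06}
    - {"dy": -0.06}
    - {"dy": -0.06}
    - {"dy": -0.04}
    - {}

```text
invalid input at $.moves[0]: expected keys jaw, dx, dy, dz, yaw
```

```bash
python3 -c "
from h import *
delta((.441,.26,.083),-.268)"
```

```text
pos [ 0.2494 -0.5454  0.2181] xang 0.42877932426175003 yaw 0.6967793242617502 d [-0.0284 -0.8273  0.1357] t 0.25 q [-1.2274  0.1307  1.4887 -0.      1.523  -0.0854] F [ 0.3167 -0.2545  0.1151] open 0.09300187485533098
```

All five keys are required in every row.

Request:
carry_out:
  moves:
    - {"jaw": 0.093,"dx": 0.02,"dy": 0,"dz": -0.01,"yaw": 0.174}
    - {"jaw": 0.093,"dx": 0.03,"dy": 0,"dz": -0.01,"yaw": 0.174}
    - {"jaw": 0.093,"dx": 0.03,"dy": 0,"dz": -0.01,"yaw": 0.174}
    - {"jaw": 0.093,"dx": 0.02,"dy": 0,"dz": -0.01,"yaw": 0.174}
    - {"jaw": 0.093,"dx": 0,"dy": -0.05,"dz": 0,"yaw": 0}
    - {"jaw": 0.093,"dx": 0,"dy": -0.06,"dz": 0,"yaw": 0}
    - {"jaw": 0.093,"dx": 0,"dy": -0.06,"dz": 0,"yaw": 0}
    - {"jaw": 0.093,"dx": 0,"dy": -0.06,"dz": 0,"yaw": 0}

```text
t: 1.25
tool_pos: [0.4074, -0.3056, 0.2585]
orientation: [-3.113, 0.419, -0.0]
force: [1.3, 0.7, 0.8]
opening: 0.0928
gripper_force: 0.0
```

Request:
carry_out:
  moves:
    - {"jaw": 0.093,"dx": 0,"dy": -0.06,"dz": 0,"yaw": 0}
    - {"jaw": 0.093,"dx": 0,"dy": -0.06,"dz": 0,"yaw": 0}
    - {"jaw": 0.093,"dx": 0,"dy": -0.06,"dz": 0,"yaw": 0}
    - {"jaw": 0.093,"dx": 0,"dy": -0.06,"dz": 0,"yaw": 0}
    - {"jaw": 0.093,"dx": 0,"dy": -0.06,"dz": 0,"yaw": 0}
    - {"jaw": 0.093,"dx": 0,"dy": -0.06,"dz": 0,"yaw": 0}
    - {"jaw": 0.093,"dx": 0,"dy": -0.04,"dz": 0,"yaw": 0}
    - {"jaw": 0.093,"dx": 0,"dy": 0,"dz": 0,"yaw": 0}

```text
t: 2.25
tool_pos: [0.5129, 0.0809, 0.2583]
orientation: [-3.114, 0.412, 0.001]
force: [-0.7, -0.8, 0.2]
opening: 0.0932
gripper_force: 0.0
```

```bash
python3 -c "
from h import *
delta((.441,.26,.083),-.268)"
```

```text
pos [0.5129 0.0809 0.2583] xang -0.2631711959211541 yaw 0.004828804078846005 d [-0.1166 -0.1536  0.1755] t 2.25 q [ 0.0574 -0.1025  1.6514  0.0005  1.5932  1.8913] F [-0.7144 -0.811   0.1594] open 0.09316350762281482
```

Request:
carry_out:
  moves:
    - {"jaw": 0.093,"dx": -0.04,"dy": -0.05,"dz": 0,"yaw": 0.005}
    - {"jaw": 0.093,"dx": -0.04,"dy": -0.05,"dz": 0,"yaw": 0}
    - {"jaw": 0.093,"dx": -0.037,"dy": -0.054,"dz": 0,"yaw": 0}
    - {"jaw": 0.093,"dx": 0,"dy": 0,"dz": 0.05,"yaw": 0}
    - {"jaw": 0.093,"dx": 0,"dy": 0,"dz": 0,"yaw": 0}
    - {"jaw": 0.093,"dx": 0,"dy": 0,"dz": 0,"yaw": 0}

```text
t: 3.0
tool_pos: [0.4441, 0.2514, 0.2099]
orientation: [3.112, -0.429, 0.001]
force: [0.6, -0.3, -0.0]
opening: 0.0931
gripper_force: 0.0
```

```bash
python3 -c "
from h import *
delta((.441,.26,.083),-.268)
im=read_camera('top');sd=read_camera('side')
cv2.imwrite('pics/a1.png',np.vstack([cv2.resize(im[200:330,160:320],(480,390)),cv2.resize(sd[230:380,260:460],(480,200)) ])[:,:,::-1])"
```

```text
pos [0.4441 0.2514 0.2099] xang -0.2738432614743566 yaw -0.0058432614743564315 d [-0.0054 -0.0075  0.1269] t 3.0 q [ 0.4148 -0.1102  1.7464 -0.0003  1.505   2.2594] F [ 0.6067 -0.2914 -0.0229] open 0.09306643412518158
```

View pics/a1.png

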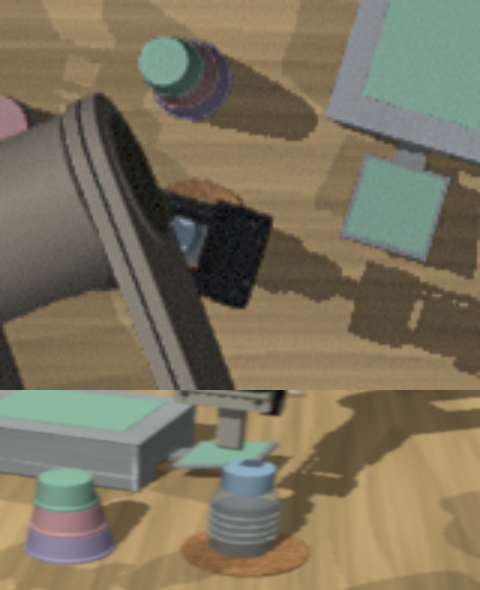

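The arm is over the bottle. In the side crop the bottle (244,520) stands near the middle of the coaster (246,550). I'll check the coaster with a side ray.

```bash
python3 -c "
from h import *
for r in (349,350.5): print(ray('side',(362.5,r),.006))
for n in ('top','side'):
  print(n,proj(n,(.441,.26,.006)),proj(n,(.438,.27,.006)))
print([ray('top',(190+x/3.5,150+y/3.5),.006)[:2] for x,y in((55,450),(188,450),(120,382),(120,517))])"
```

```text
[0.4363 0.2709 0.006 ]
[0.4361 0.2755 0.006 ]
top [228.1859 277.4071] [224.7031 278.3975]
side [360.4685 345.2679] [361.6929 348.6225]
[array([0.4367, 0.325 ]), array([0.4383, 0.2149]), array([0.4938, 0.2731]), array([0.3824, 0.2693])]
```

Request:
carry_out:
  moves:
    - {"jaw": 0.093,"dx": -0.003,"dy": -0.007,"dz": 0.04,"yaw": -0.005}
    - {"jaw": 0.093,"dx": 0,"dy": 0,"dz": 0.045,"yaw": 0}
    - {"jaw": 0.093,"dx": 0,"dy": 0,"dz": 0.041,"yaw": 0}
    - {"jaw": 0.093,"dx": 0,"dy": 0,"dz": 0,"yaw": 0}

```text
t: 3.6
tool_pos: [0.441, 0.2585, 0.0807]
orientation: [3.111, -0.42, -0.007]
force: [-0.4, -0.1, -0.1]
opening: 0.093
gripper_force: 0.0
```

Request:
carry_out:
  grip_force: 15
  moves:
    - {"jaw": 0.093,"dx": 0.001,"dy": -0.005,"dz": 0.001,"yaw": -0.005}
    - {"jaw": 0.075,"dx": 0,"dy": 0,"dz": 0,"yaw": 0}
    - {"jaw": 0.06,"dx": 0,"dy": 0,"dz": 0,"yaw": 0}
    - {"jaw": 0.05,"dx": 0,"dy": 0,"dz": 0,"yaw": 0}
    - {"jaw": 0.05,"dx": 0,"dy": 0,"dz": 0,"yaw": 0}
    - {"jaw": 0.05,"dx": 0,"dy": 0,"dz": 0,"yaw": 0}
    - {"jaw": 0.05,"dx": 0,"dy": 0,"dz": 0,"yaw": 0}

```text
t: 4.47
tool_pos: [0.4449, 0.2644, 0.0819]
orientation: [3.114, -0.411, 0.0]
force: [-0.3, -2.4, 3.9]
opening: 0.0595
gripper_force: 15.0
```

```bash
python3 -c "
from h import *
delta((.4666,.0756,.103),-.268)
sd=read_camera('side')
cv2.imwrite('pics/a2.png',cv2.resize(sd[180:380,250:450],(600,600))[:,:,::-1])"
```

```text
pos [0.4449 0.2644 0.0819] xang -0.2621940528851455 yaw 0.005805947114854604 d [ 0.0709  0.1763 -0.021 ] t 4.475 q [ 0.4374  0.0185  1.8628 -0.0003  1.2601  2.2705] F [-0.2953 -2.4207  3.9   ] open 0.0595345229110293
```

View pics/a2.png

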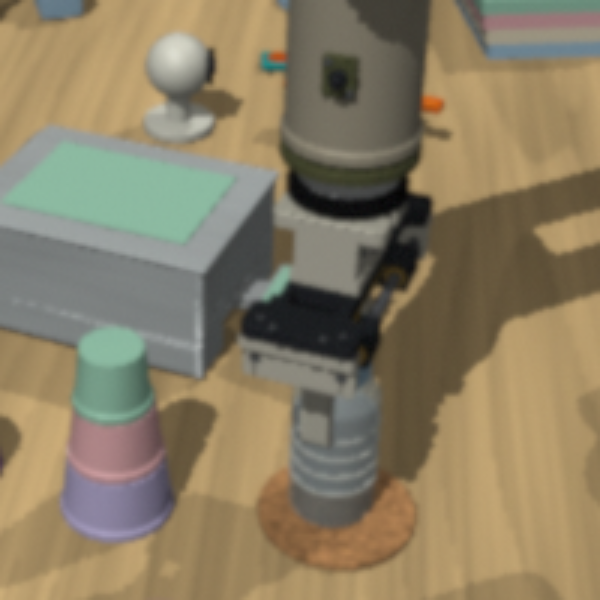

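The bottle is gripped upright, but the finger (317,415) sits about 7 mm to the +x side of its axis (335). I'll regrip centred.

Request:
carry_out:
  grip_force: 30
  moves:
    - {"jaw": 0.075,"dx": 0,"dy": 0,"dz": 0,"yaw": 0}
    - {"jaw": 0.08,"dx": 0,"dy": 0,"dz": 0,"yaw": 0}
    - {"jaw": 0.08,"dx": -0.007,"dy": 0,"dz": 0,"yaw": 0.006}
    - {"jaw": 0.07,"dx": 0,"dy": 0,"dz": 0,"yaw": 0}
    - {"jaw": 0.05,"dx": 0,"dy": 0,"dz": 0,"yaw": 0}
    - {"jaw": 0.05,"dx": 0,"dy": 0,"dz": 0,"yaw": 0}
    - {"jaw": 0.05,"dx": 0,"dy": 0,"dz": 0,"yaw": 0}
    - {"jaw": 0.05,"dx": 0,"dy": 0,"dz": -0.02,"yaw": 0}

```text
t: 5.52
tool_pos: [0.4361, 0.2655, 0.0994]
orientation: [3.111, -0.42, -0.007]
force: [0.6, -0.6, -4.1]
opening: 0.0591
gripper_force: 29.8
```

Request:
carry_out:
  moves:
    - {"jaw": 0.05,"dx": 0,"dy": 0,"dz": -0.03,"yaw": 0}
    - {"jaw": 0.05,"dx": 0,"dy": 0,"dz": -0.04,"yaw": 0}
    - {"jaw": 0.05,"dx": 0,"dy": 0,"dz": 0,"yaw": 0}
    - {"jaw": 0.05,"dx": 0,"dy": 0,"dz": 0,"yaw": 0}

```text
t: 6.02
tool_pos: [0.4372, 0.266, 0.1699]
orientation: [3.112, -0.42, -0.003]
force: [-1.6, 0.5, -4.8]
opening: 0.0593
gripper_force: 29.8
```

```bash
python3 -c "
from h import *
delta((.4666,.0756,.103),-.268)
sd=read_camera('side')
cv2.imwrite('pics/a3.png',cv2.resize(sd[140:380,230:450],(550,600))[:,:,::-1])"
```

```text
pos [0.4372 0.266  0.1699] xang -0.2682657806862859 yaw -0.00026578068628602125 d [0.0788 0.1758 0.067 ] t 6.025 q [ 0.4463 -0.0794  1.791   0.0001  1.4319  2.2854] F [-1.6397  0.5212 -4.8403] open 0.05925883763147265
```

View pics/a3.png

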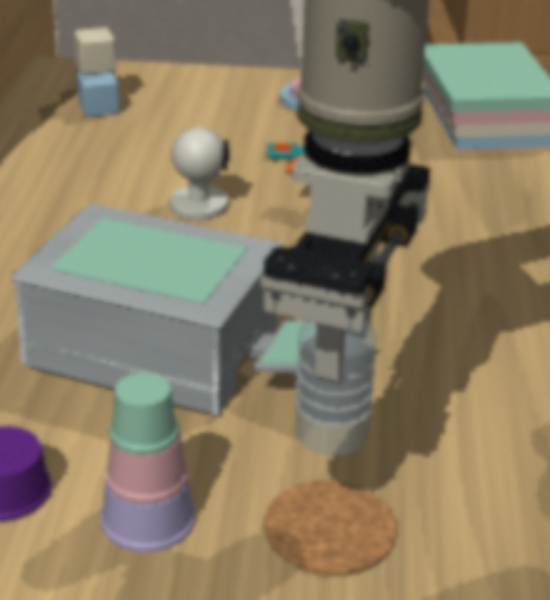

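The bottle hangs upright and the coaster is free, centred at about (362,351) in the full image, so (.437,.272). Now to the lever pad.

Request:
carry_out:
  moves:
    - {"jaw": 0.05,"dx": 0.01,"dy": 0.025,"dz": 0,"yaw": 0}
    - {"jaw": 0.05,"dx": 0.02,"dy": 0.045,"dz": 0,"yaw": 0}
    - {"jaw": 0.05,"dx": 0.025,"dy": 0.05,"dz": 0,"yaw": 0}
    - {"jaw": 0.05,"dx": 0.017,"dy": 0.04,"dz": 0,"yaw": 0}
    - {"jaw": 0.05,"dx": 0.007,"dy": 0.016,"dz": 0,"yaw": 0}
    - {"jaw": 0.05,"dx": 0,"dy": 0,"dz": 0,"yaw": 0}
    - {"jaw": 0.05,"dx": 0,"dy": 0,"dz": 0,"yaw": 0}

```text
t: 6.95
tool_pos: [0.467, 0.0767, 0.1709]
orientation: [-3.113, 0.419, 0.002]
force: [0.5, 0.0, -4.1]
opening: 0.0595
gripper_force: 29.8
```

```bash
python3 -c "
from h import *
delta((.4666,.0756,.1015),-.268)"
```

```text
pos [0.467  0.0767 0.1709] xang -0.2676944187452767 yaw 0.00030558125472346376 d [0.     0.0012 0.0694] t 6.95 q [ 0.0538 -0.1907  1.8903  0.0007  1.4433  1.8922] F [ 0.4698  0.0197 -4.1013] open 0.05948450299351322
```

Request:
carry_out:
  moves:
    - {"jaw": 0.05,"dx": 0,"dy": 0.001,"dz": 0.02,"yaw": 0}
    - {"jaw": 0.05,"dx": 0,"dy": 0,"dz": 0.01,"yaw": 0}
    - {"jaw": 0.05,"dx": 0,"dy": 0,"dz": 0.006,"yaw": 0}
    - {"jaw": 0.05,"dx": 0,"dy": 0,"dz": 0.006,"yaw": 0}
    - {"jaw": 0.05,"dx": 0,"dy": 0,"dz": 0.006,"yaw": 0}
    - {"jaw": 0.05,"dx": 0,"dy": 0,"dz": 0.006,"yaw": 0}
    - {"jaw": 0.05,"dx": 0,"dy": 0,"dz": 0.006,"yaw": 0}
    - {"jaw": 0.05,"dx": 0,"dy": 0,"dz": 0.004,"yaw": 0}

```text
t: 7.95
tool_pos: [0.467, 0.0747, 0.1071]
orientation: [3.113, -0.42, -0.001]
force: [0.2, -0.2, -1.4]
opening: 0.0593
gripper_force: 29.8
```

Request:
carry_out:
  moves:
    - {"jaw": 0.05,"dx": 0,"dy": 0,"dz": 0.003,"yaw": 0}
    - {"jaw": 0.05,"dx": 0,"dy": 0,"dz": 0.001,"yaw": 0}
    - {"jaw": 0.05,"dx": 0,"dy": 0,"dz": 0,"yaw": 0}
    - {"jaw": 0.05,"dx": 0,"dy": 0,"dz": 0,"yaw": 0}

```text
t: 8.45
tool_pos: [0.4674, 0.0747, 0.1038]
orientation: [3.113, -0.42, 0.001]
force: [0.3, -1.5, -2.4]
opening: 0.0591
gripper_force: 29.8
```

```bash
python3 -c "
from h import *
delta((.4666,.0756,.1015),-.268)
sd=read_camera('side');im=read_camera('top')
cv2.imwrite('pics/a4.png',np.hstack([cv2.resize(sd[80:380,230:450],(440,600)),cv2.resize(im[140:320,240:340],(333,600))])[:,:,::-1])"
```

```text
pos [0.4674 0.0747 0.1038] xang -0.2682079930259743 yaw -0.00020799302597440672 d [-0.001  -0.0007  0.0023] t 8.45 q [ 0.0502 -0.1309  1.9635 -0.0002  1.3086  1.8892] F [ 0.273  -1.5074 -2.3767] open 0.0590733009719013
```

View pics/a4.png

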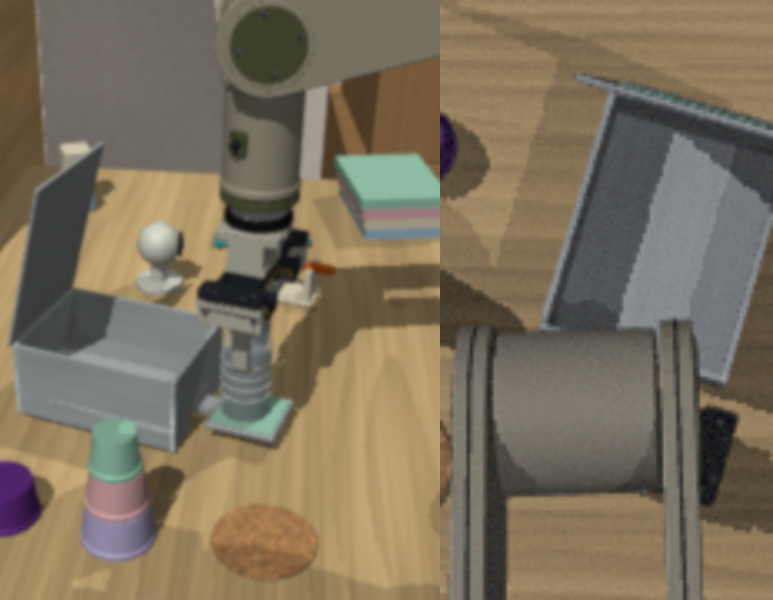

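Side view: the lid stands almost upright and the bottle is on the level-looking pad. I'll press the last 2–3 mm, then release.

Request:
carry_out:
  moves:
    - {"jaw": 0.05,"dx": 0,"dy": 0,"dz": 0.0015,"yaw": 0}
    - {"jaw": 0.05,"dx": 0,"dy": 0,"dz": 0.0015,"yaw": 0}
    - {"jaw": 0.05,"dx": 0,"dy": 0,"dz": 0,"yaw": 0}

```text
t: 8.93
tool_pos: [0.4674, 0.0748, 0.101]
orientation: [-3.113, 0.42, -0.0]
force: [-2.5, -1.4, 2.9]
opening: 0.0592
gripper_force: 29.9
```

Request:
carry_out:
  grip_force: 15
  moves:
    - {"jaw": 0.062,"dx": 0,"dy": 0,"dz": 0,"yaw": 0}
    - {"jaw": 0.07,"dx": 0,"dy": 0,"dz": 0,"yaw": 0}
    - {"jaw": 0.085,"dx": 0,"dy": 0,"dz": 0,"yaw": 0}
    - {"jaw": 0.088,"dx": 0,"dy": 0,"dz": -0.02,"yaw": 0}
    - {"jaw": 0.088,"dx": 0,"dy": 0,"dz": -0.04,"yaw": 0}
    - {"jaw": 0.088,"dx": 0,"dy": 0,"dz": -0.05,"yaw": 0}
    - {"jaw": 0.088,"dx": 0,"dy": 0,"dz": -0.05,"yaw": 0}
    - {"jaw": 0.088,"dx": 0,"dy": 0,"dz": 0,"yaw": 0}

```text
t: 9.93
tool_pos: [0.4698, 0.0749, 0.2658]
orientation: [-3.112, 0.42, -0.014]
force: [-0.2, -0.0, -0.5]
opening: 0.0882
gripper_force: 0.0
```

```bash
python3 -c "
from h import *
c,s=np.cos(-.253),np.sin(-.253)
delta((.438+.004*c,-.2865+.004*s,.20),-.255)"
```

```text
pos [0.4698 0.0749 0.2658] xang -0.2682122405399558 yaw -0.013212240539955733 d [0.0638 0.3579 0.0654] t 9.925 q [ 0.0503 -0.2356  1.7562  0.0001  1.6121  1.8893] F [-0.2255 -0.0464 -0.4705] open 0.08820928172709913
```

Request:
carry_out:
  moves:
    - {"jaw": 0.07,"dx": 0.005,"dy": 0.04,"dz": 0,"yaw": -0.013}
    - {"jaw": 0.06,"dx": 0.01,"dy": 0.06,"dz": 0,"yaw": 0}
    - {"jaw": 0.06,"dx": 0.01,"dy": 0.06,"dz": 0,"yaw": 0}
    - {"jaw": 0.06,"dx": 0.01,"dy": 0.06,"dz": 0,"yaw": 0}
    - {"jaw": 0.06,"dx": 0.015,"dy": 0.06,"dz": 0.02,"yaw": 0}
    - {"jaw": 0.06,"dx": 0.014,"dy": 0.05,"dz": 0.02,"yaw": 0}
    - {"jaw": 0.06,"dx": 0,"dy": 0.028,"dz": 0.025,"yaw": 0}
    - {"jaw": 0.06,"dx": 0,"dy": 0,"dz": 0,"yaw": 0}

```text
t: 10.92
tool_pos: [0.4359, -0.2857, 0.1925]
orientation: [-3.112, 0.404, 0.009]
force: [-0.3, -0.1, 0.2]
opening: 0.0596
gripper_force: 0.0
```

```bash
python3 -c "
from h import *
c,s=np.cos(-.253),np.sin(-.253)
delta((.438+.004*c,-.2865+.004*s,.041),-.255)
sd=read_camera('side');im=read_camera('top')
cv2.imwrite('pics/a5.png',np.hstack([cv2.resize(sd[100:360,230:450],(423,500)),cv2.resize(im[180:330,370:480],(367,500))])[:,:,::-1])"
```

```text
pos [ 0.4359 -0.2857  0.1925] xang -0.25826061264099776 yaw -0.003260612640997529 d [0.0071 0.0007 0.1515] t 10.925 q [-0.6783 -0.0635  1.7342 -0.0002  1.4773  1.1508] F [-0.2957 -0.115   0.1945] open 0.05964870876118349
```

View pics/a5.png

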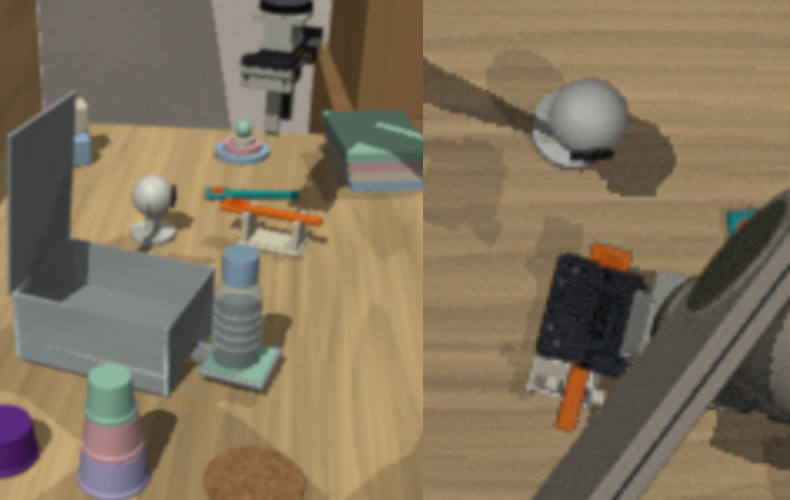

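The bottle on the pad (238,330) holds the lid fully open by itself, and the gripper is lined up over the orange spoon. Descending to grip.

Request:
carry_out:
  grip_force: 20
  moves:
    - {"jaw": 0.06,"dx": 0.007,"dy": 0.001,"dz": 0.04,"yaw": -0.003}
    - {"jaw": 0.06,"dx": 0,"dy": 0,"dz": 0.05,"yaw": 0}
    - {"jaw": 0.06,"dx": 0,"dy": 0,"dz": 0.04,"yaw": 0}
    - {"jaw": 0.06,"dx": 0,"dy": 0,"dz": 0.021,"yaw": 0}
    - {"jaw": 0.06,"dx": 0,"dy": 0,"dz": 0,"yaw": 0}
    - {"jaw": 0.04,"dx": 0,"dy": 0,"dz": 0,"yaw": 0}
    - {"jaw": 0.025,"dx": 0,"dy": 0,"dz": 0,"yaw": 0}
    - {"jaw": 0.022,"dx": 0,"dy": 0,"dz": 0,"yaw": 0}

```text
t: 12.02
tool_pos: [0.4455, -0.2886, 0.0466]
orientation: [3.116, -0.395, 0.003]
force: [0.1, 0.9, 0.6]
opening: 0.0346
gripper_force: 0.0
```

Request:
carry_out:
  moves:
    - {"jaw": 0.01,"dx": 0,"dy": 0,"dz": 0,"yaw": 0}
    - {"jaw": 0.01,"dx": 0,"dy": 0,"dz": 0,"yaw": 0}
    - {"jaw": 0.01,"dx": 0,"dy": 0,"dz": 0,"yaw": 0}
    - {"jaw": 0.01,"dx": 0,"dy": 0,"dz": 0,"yaw": 0}

```text
t: 12.52
tool_pos: [0.4448, -0.2882, 0.0456]
orientation: [3.117, -0.395, 0.0]
force: [-0.4, 0.5, 3.3]
opening: 0.0157
gripper_force: 19.9
```

Request:
carry_out:
  moves:
    - {"jaw": 0.025,"dx": 0,"dy": 0,"dz": 0,"yaw": 0}
    - {"jaw": 0.03,"dx": 0,"dy": 0,"dz": 0.005,"yaw": 0}
    - {"jaw": 0.03,"dx": 0,"dy": 0,"dz": 0,"yaw": 0}
    - {"jaw": 0.01,"dx": 0,"dy": 0,"dz": 0,"yaw": 0}
    - {"jaw": 0.01,"dx": 0,"dy": 0,"dz": 0,"yaw": 0}
    - {"jaw": 0.01,"dx": 0,"dy": 0,"dz": 0,"yaw": 0}
    - {"jaw": 0.01,"dx": 0,"dy": 0,"dz": -0.01,"yaw": 0}
    - {"jaw": 0.01,"dx": 0,"dy": 0,"dz": -0.03,"yaw": 0}

```text
t: 13.52
tool_pos: [0.4434, -0.2871, 0.0796]
orientation: [-3.115, 0.395, 0.005]
force: [-0.4, -0.2, -1.1]
opening: 0.0156
gripper_force: 20.0
```

Request:
carry_out:
  moves:
    - {"jaw": 0.01,"dx": 0,"dy": 0,"dz": -0.05,"yaw": 0}
    - {"jaw": 0.01,"dx": 0,"dy": 0,"dz": -0.05,"yaw": 0}
    - {"jaw": 0.01,"dx": 0,"dy": 0,"dz": -0.05,"yaw": 0}
    - {"jaw": 0.01,"dx": 0,"dy": 0,"dz": -0.02,"yaw": 0}
    - {"jaw": 0.01,"dx": 0,"dy": 0,"dz": 0,"yaw": 0}

```text
t: 14.15
tool_pos: [0.4454, -0.2886, 0.2518]
orientation: [3.115, -0.395, 0.004]
force: [-0.2, 0.2, -0.5]
opening: 0.0157
gripper_force: 20.0
```

```bash
python3 -c "
from h import *
t=-.268;R=np.array([[np.cos(t),-np.sin(t)],[np.sin(t),np.cos(t)]])
p=np.array([.6305,.0306])+R@[-.005,0];print(p)
delta((*p,.2),t)
sd=read_camera('side');c=blob(sd,3,14,(300,60,440,240),150);b=cv2.boxPoints(cv2.minAreaRect(c));print(cv2.contourArea(c),b)
import json
z=read_state()['tool_pos'];u=[np.cos(-.255),np.sin(-.255)]
for s in(-.084,.076):print(proj('side',(z[0]+u[0]*s,z[1]+u[1]*s,z[2]+.01)))
"
```

```text
[0.6257 0.0319]
pos [ 0.4454 -0.2886  0.2518] xang -0.2522056571614447 yaw 0.01579434283855541 d [ 0.0889 -0.3569  0.0516] t 14.15 q [-0.6715 -0.0725  1.6349 -0.0001  1.5763  1.1515] F [-0.1646  0.1621 -0.4921] open 0.015712462787821246
118.0 [[375.2941 142.8236]
 [377.1177 135.5294]
 [404.8824 142.4706]
 [403.0588 149.7647]]
[402.3181 146.6964]
[346.5595 139.5239]
```

The spoon is held level: its handle tip is at (404,147), with (402,147) expected. Carrying it to the tin.

Request:
carry_out:
  moves:
    - {"jaw": 0.01,"dx": 0.003,"dy": -0.03,"dz": 0,"yaw": 0.016}
    - {"jaw": 0.01,"dx": 0.01,"dy": -0.05,"dz": 0,"yaw": 0}
    - {"jaw": 0.01,"dx": 0.015,"dy": -0.06,"dz": 0,"yaw": 0}
    - {"jaw": 0.01,"dx": 0.015,"dy": -0.06,"dz": 0,"yaw": 0}
    - {"jaw": 0.01,"dx": 0.015,"dy": -0.06,"dz": 0,"yaw": 0}
    - {"jaw": 0.01,"dx": 0.015,"dy": -0.055,"dz": 0,"yaw": 0}
    - {"jaw": 0.01,"dx": 0.012,"dy": -0.04,"dz": 0,"yaw": 0}
    - {"jaw": 0.01,"dx": 0,"dy": 0,"dz": 0,"yaw": 0}

```text
t: 15.2
tool_pos: [0.6196, 0.0348, 0.2461]
orientation: [3.114, -0.414, -0.009]
force: [-0.3, -0.2, -1.4]
opening: 0.0161
gripper_force: 20.0
```

```bash
python3 -c "
from h import *
delta((.6257,.0319,.034),-.268)
"
```

```text
pos [0.6196 0.0348 0.2461] xang -0.26438290988243807 yaw 0.0036170901175620607 d [0.0079 0.001  0.2121] t 15.2 q [-0.0268  0.1822  1.3813  0.0006  1.5841  1.8084] F [-0.2677 -0.2275 -1.4136] open 0.016087892101047628
```

Request:
carry_out:
  moves:
    - {"jaw": 0.01,"dx": 0.007,"dy": 0.001,"dz": 0.02,"yaw": 0.003}
    - {"jaw": 0.01,"dx": 0,"dy": 0,"dz": 0.04,"yaw": 0}
    - {"jaw": 0.01,"dx": 0,"dy": 0,"dz": 0.045,"yaw": 0}
    - {"jaw": 0.01,"dx": 0,"dy": 0,"dz": 0.04,"yaw": 0}
    - {"jaw": 0.01,"dx": 0,"dy": 0,"dz": 0.03,"yaw": 0}
    - {"jaw": 0.01,"dx": 0,"dy": 0,"dz": 0.02,"yaw": 0}
    - {"jaw": 0.01,"dx": 0,"dy": 0,"dz": 0.007,"yaw": 0}
    - {"jaw": 0.01,"dx": 0,"dy": 0,"dz": 0,"yaw": 0}

```text
t: 16.2
tool_pos: [0.6269, 0.0287, 0.0484]
orientation: [3.113, -0.426, -0.0]
force: [0.2, -0.0, -0.4]
opening: 0.0159
gripper_force: 20.0
```

Request:
carry_out:
  moves:
    - {"jaw": 0.01,"dx": 0,"dy": 0,"dz": 0.006,"yaw": 0}
    - {"jaw": 0.01,"dx": 0,"dy": 0,"dz": 0.003,"yaw": 0}
    - {"jaw": 0.01,"dx": 0,"dy": 0,"dz": 0,"yaw": 0}

```text
t: 16.58
tool_pos: [0.6269, 0.0291, 0.0395]
orientation: [-3.113, 0.424, -0.0]
force: [-1.4, 0.1, 0.2]
opening: 0.0157
gripper_force: 20.0
```

Request:
carry_out:
  moves:
    - {"jaw": 0.01,"dx": 0,"dy": 0,"dz": 0.002,"yaw": 0}
    - {"jaw": 0.025,"dx": 0,"dy": 0,"dz": 0,"yaw": 0}
    - {"jaw": 0.05,"dx": 0,"dy": 0,"dz": 0,"yaw": 0}
    - {"jaw": 0.05,"dx": 0,"dy": 0,"dz": 0,"yaw": 0}
    - {"jaw": 0.05,"dx": 0,"dy": 0,"dz": -0.03,"yaw": 0}
    - {"jaw": 0.05,"dx": 0,"dy": 0,"dz": -0.06,"yaw": 0}
    - {"jaw": 0.05,"dx": 0,"dy": 0,"dz": -0.06,"yaw": 0}
    - {"jaw": 0.05,"dx": 0,"dy": 0,"dz": -0.06,"yaw": 0}

```text
t: 17.58
tool_pos: [0.6266, 0.029, 0.2495]
orientation: [-3.113, 0.425, -0.0]
force: [0.6, -0.0, -0.6]
opening: 0.0502
gripper_force: 0.0
```

```bash
python3 -c "
from h import *
delta((.4674,.0748,.26),-.268)
"
```

```text
pos [0.6266 0.029  0.2495] xang -0.2712608386918227 yaw -0.0032608386918226984 d [-0.1657 -0.002  -0.0106] t 17.575 q [-0.0354  0.1932  1.3628  0.      1.5853  1.8066] F [ 0.6091 -0.0186 -0.6224] open 0.050154061141327075
```

Request:
carry_out:
  moves:
    - {"jaw": 0.06,"dx": -0.03,"dy": 0,"dz": -0.01,"yaw": -0.003}
    - {"jaw": 0.07,"dx": -0.045,"dy": -0.001,"dz": 0,"yaw": 0}
    - {"jaw": 0.08,"dx": -0.045,"dy": -0.001,"dz": 0,"yaw": 0}
    - {"jaw": 0.09,"dx": -0.035,"dy": 0,"dz": 0,"yaw": 0}
    - {"jaw": 0.09,"dx": -0.01,"dy": 0,"dz": 0,"yaw": 0}
    - {"jaw": 0.09,"dx": 0,"dy": 0,"dz": 0,"yaw": 0}

```text
t: 18.32
tool_pos: [0.4687, 0.0748, 0.2579]
orientation: [-3.113, 0.42, -0.002]
force: [0.1, 0.2, 0.7]
opening: 0.0896
gripper_force: 0.0
```

```bash
python3 -c "
from h import *
delta((.4674,.0748,.103),-.268)
im=read_camera('top');c=blob(im,3,14,(240,140,370,300),120);q=quad(c,'top',.047);print(cv2.contourArea(c),q[:,:2],q.mean(0))
R=np.array([[np.cos(-.268),-np.sin(-.268)],[np.sin(-.268),np.cos(-.268)]]);print((q[:,:2]-[.6305,.0306])@R)
"
```

```text
pos [0.4687 0.0748 0.2579] xang -0.2678739251403082 yaw 0.00012607485969162724 d [-0.0015  0.0004  0.1549] t 18.325 q [ 0.0503 -0.2292  1.765  -0.0001  1.6044  1.8889] F [0.1271 0.2434 0.6726] open 0.08960549259030569
254.5 [[ 0.5629  0.0679]
 [ 0.6995  0.0253]
 [ 0.6892 -0.0067]
 [ 0.5528  0.0362]] [0.6261 0.0307 0.047 ]
[[-0.0751  0.0181]
 [ 0.068   0.0132]
 [ 0.0665 -0.0205]
 [-0.0764 -0.0152]]
```

The spoon lies inside the tin, centred, with its bowl end at +67 mm. Now back to the bottle.

Request:
carry_out:
  grip_force: 30
  moves:
    - {"jaw": 0.09,"dx": -0.001,"dy": 0,"dz": 0.04,"yaw": 0}
    - {"jaw": 0.09,"dx": 0,"dy": 0,"dz": 0.05,"yaw": 0}
    - {"jaw": 0.09,"dx": 0,"dy": 0,"dz": 0.04,"yaw": 0}
    - {"jaw": 0.09,"dx": 0,"dy": 0,"dz": 0.023,"yaw": 0}
    - {"jaw": 0.09,"dx": 0,"dy": 0,"dz": 0,"yaw": 0}
    - {"jaw": 0.09,"dx": 0,"dy": 0,"dz": 0,"yaw": 0}

```text
t: 19.12
tool_pos: [0.4686, 0.0748, 0.1054]
orientation: [-3.113, 0.421, -0.002]
force: [-0.3, 0.0, 0.7]
opening: 0.0901
gripper_force: 0.0
```

Request:
carry_out:
  moves:
    - {"jaw": 0.075,"dx": 0,"dy": 0,"dz": 0,"yaw": 0}
    - {"jaw": 0.065,"dx": 0,"dy": 0,"dz": 0,"yaw": 0}
    - {"jaw": 0.055,"dx": 0,"dy": 0,"dz": 0,"yaw": 0}
    - {"jaw": 0.05,"dx": 0,"dy": 0,"dz": 0,"yaw": 0}
    - {"jaw": 0.05,"dx": 0,"dy": 0,"dz": 0,"yaw": 0}
    - {"jaw": 0.05,"dx": 0,"dy": 0,"dz": 0,"yaw": 0}

```text
t: 19.88
tool_pos: [0.4674, 0.075, 0.1046]
orientation: [3.113, -0.42, 0.0]
force: [-1.1, -1.6, 1.7]
opening: 0.0593
gripper_force: 30.0
```

Request:
carry_out:
  moves:
    - {"jaw": 0.05,"dx": 0,"dy": 0,"dz": -0.006,"yaw": 0}
    - {"jaw": 0.05,"dx": 0,"dy": 0,"dz": -0.008,"yaw": 0}
    - {"jaw": 0.05,"dx": 0,"dy": 0,"dz": -0.01,"yaw": 0}
    - {"jaw": 0.05,"dx": 0,"dy": 0,"dz": -0.012,"yaw": 0}
    - {"jaw": 0.05,"dx": 0,"dy": 0,"dz": -0.015,"yaw": 0}
    - {"jaw": 0.05,"dx": 0,"dy": 0,"dz": -0.02,"yaw": 0}
    - {"jaw": 0.05,"dx": 0,"dy": 0,"dz": -0.01,"yaw": 0}
    - {"jaw": 0.05,"dx": 0,"dy": 0,"dz": 0,"yaw": 0}

```text
t: 20.88
tool_pos: [0.4681, 0.0751, 0.1866]
orientation: [-3.113, 0.42, -0.003]
force: [0.9, 0.6, -5.1]
opening: 0.0589
gripper_force: 30.0
```

```bash
python3 -c "
from h import *
delta((.4375,.271,.085),-.268)
"
```

```text
pos [0.4681 0.0751 0.1866] xang -0.2681990357198575 yaw -0.0001990357198575765 d [-0.0816 -0.1807  0.1016] t 20.875 q [ 0.0509 -0.2024  1.8715  0.      1.4703  1.8899] F [ 0.9411  0.6295 -5.0672] open 0.05893641043152317
```

Request:
carry_out:
  moves:
    - {"jaw": 0.05,"dx": -0.01,"dy": -0.025,"dz": 0,"yaw": 0}
    - {"jaw": 0.05,"dx": -0.022,"dy": -0.047,"dz": 0,"yaw": 0}
    - {"jaw": 0.05,"dx": -0.025,"dy": -0.053,"dz": 0,"yaw": 0}
    - {"jaw": 0.05,"dx": -0.018,"dy": -0.04,"dz": 0,"yaw": 0}
    - {"jaw": 0.05,"dx": -0.007,"dy": -0.016,"dz": 0.02,"yaw": 0}
    - {"jaw": 0.05,"dx": 0,"dy": 0,"dz": 0.03,"yaw": 0}
    - {"jaw": 0.05,"dx": 0,"dy": 0,"dz": 0.03,"yaw": 0}
    - {"jaw": 0.05,"dx": 0,"dy": 0,"dz": 0,"yaw": 0}

```text
t: 21.88
tool_pos: [0.4334, 0.27, 0.1017]
orientation: [3.109, -0.419, -0.01]
force: [-0.2, -0.6, -4.8]
opening: 0.0594
gripper_force: 30.0
```

```bash
python3 -c "
from h import *
delta((.4375,.271,.085),-.268)
"
```

```text
pos [0.4334 0.27   0.1017] xang -0.26800221469253044 yaw -2.2146925302557463e-06 d [ 0.0038 -0.0021  0.0167] t 21.875 q [ 0.4568 -0.0154  1.8581  0.      1.3063  2.2955] F [-0.243  -0.5624 -4.7822] open 0.05938468920539249
```

Request:
carry_out:
  moves:
    - {"jaw": 0.05,"dx": 0.003,"dy": -0.002,"dz": 0.007,"yaw": 0}
    - {"jaw": 0.05,"dx": 0,"dy": 0,"dz": 0.005,"yaw": 0}
    - {"jaw": 0.05,"dx": 0,"dy": 0,"dz": 0.002,"yaw": 0}
    - {"jaw": 0.05,"dx": 0,"dy": 0,"dz": 0,"yaw": 0}

```text
t: 22.38
tool_pos: [0.4398, 0.2725, 0.0917]
orientation: [-3.113, 0.42, -0.0]
force: [-0.2, -0.3, -4.4]
opening: 0.059
gripper_force: 30.0
```

Request:
carry_out:
  moves:
    - {"jaw": 0.05,"dx": 0,"dy": 0,"dz": 0.003,"yaw": 0}
    - {"jaw": 0.05,"dx": 0,"dy": 0,"dz": 0.002,"yaw": 0}
    - {"jaw": 0.05,"dx": 0,"dy": 0,"dz": 0,"yaw": 0}

```text
t: 22.75
tool_pos: [0.4395, 0.2724, 0.0862]
orientation: [3.113, -0.42, -0.001]
force: [0.2, -0.4, -4.3]
opening: 0.0595
gripper_force: 30.0
```

Request:
carry_out:
  moves:
    - {"jaw": 0.05,"dx": 0,"dy": 0,"dz": 0.002,"yaw": 0}
    - {"jaw": 0.05,"dx": 0,"dy": 0,"dz": 0.001,"yaw": 0}
    - {"jaw": 0.05,"dx": 0,"dy": 0,"dz": 0,"yaw": 0}

```text
t: 23.12
tool_pos: [0.4408, 0.2723, 0.0856]
orientation: [-3.113, 0.42, -0.003]
force: [-3.7, -6.0, 12.0]
opening: 0.0592
gripper_force: 30.0
```

Contact, with the base down. Release and go straight up.

Request:
carry_out:
  moves:
    - {"jaw": 0.05,"dx": 0,"dy": 0,"dz": -0.001,"yaw": 0}
    - {"jaw": 0.063,"dx": 0,"dy": 0,"dz": 0,"yaw": 0}
    - {"jaw": 0.072,"dx": 0,"dy": 0,"dz": 0,"yaw": 0}
    - {"jaw": 0.088,"dx": 0,"dy": 0,"dz": 0,"yaw": 0}
    - {"jaw": 0.088,"dx": 0,"dy": 0,"dz": -0.03,"yaw": 0}
    - {"jaw": 0.088,"dx": 0,"dy": 0,"dz": -0.05,"yaw": 0}
    - {"jaw": 0.088,"dx": 0,"dy": 0,"dz": -0.05,"yaw": 0}
    - {"jaw": 0.088,"dx": 0,"dy": 0,"dz": -0.05,"yaw": 0}

```text
t: 24.12
tool_pos: [0.4395, 0.2725, 0.2659]
orientation: [-3.113, 0.42, 0.0]
force: [2.0, 0.2, -0.3]
opening: 0.0882
gripper_force: 0.0
```

```bash
python3 -c "
from h import *
delta((.4375,.271,.085),-.268)
sd=read_camera('side');im=read_camera('top')
cv2.imwrite('pics/a6.png',np.hstack([cv2.resize(sd[160:440,210:450],(440,513)),cv2.resize(im[140:340,130:270],(359,513))])[:,:,::-1])"
```

```text
pos [0.4395 0.2725 0.2659] xang -0.2681135989451376 yaw -0.00011359894513773838 d [-0.0015  0.002   0.1809] t 24.125 q [ 0.4557 -0.1107  1.6453  0.0002  1.6068  2.2946] F [ 2.0486  0.1974 -0.325 ] open 0.08817936541563369
```

View pics/a6.png

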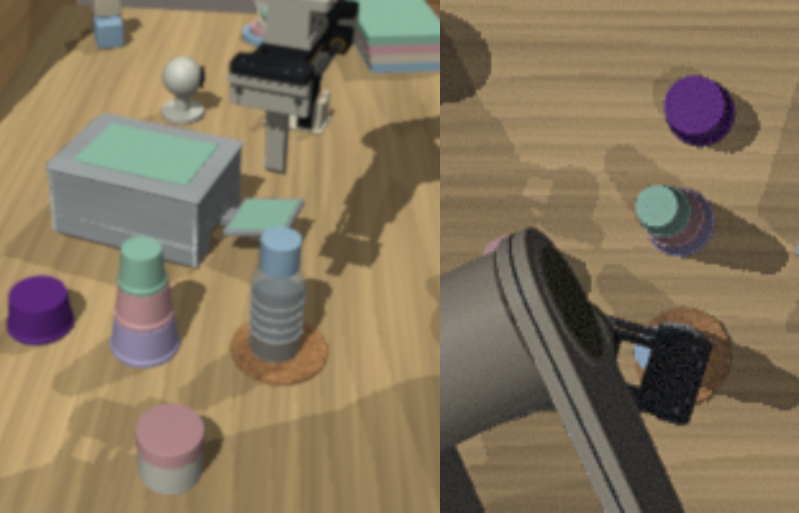

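The lid is shut flat, the lever is up and the bottle stands upright on the coaster (278,345), well inside its edge (231–327). The tower, monitor and jar are unmoved, and the gripper is clear.

```bash
python3 -c "
from plant import *
print(close_job())"
```

```text
the job is handed in; nothing more can be done
None
```

The job is handed in, after about 24 s of the 72 s allowed: the spoon is in the shut tin, the bottle is back upright on its coaster, and the tower, monitor and jar still stand in place; no verdict came back.

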